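# Release the rack stop through the guard window and push the tube rack home

## Robot

A 6-joint arm with a two-finger parallel gripper is mounted at the origin on the work surface. World frame = base frame: x ahead of the robot, y to its left, z up, the work surface at z = 0. Lengths are in mm, angles in rad, forces in N, time in s.
With the tool pointing down it reaches from about 350 to 850 mm from the base axis. Payload 8.1 kg.
Tool frame: the origin (TCP) lies between the finger pads; the fingertips stand 19 mm ahead of it and the grasp point (between the pads) is the TCP; z points along the fingers, x is the direction in which the jaws open and shut, and the axes are right-handed (so a half turn about z gives the same grasp; the last joint's range is limited). The gripper opens to 93 mm and grips with 3 to 60 N. Pads are 15 mm wide; open, the fingers measure 128 mm over their backs; the gripper's body (75 mm by 188 mm) begins 65 mm behind the grasp point.
Start: joints at [1.096, 0.13, 1.488, -0, 1.523, -0.085], TCP at [227.981, 555.004, 237.635] pointing down, gripper open.
Joint ranges: [-2.96, 2.96], [-0.89, 2.26], [0.02, 2.5], [-1.34, 4.48], [0, 2.73], [-2.66, 2.66]. Speed limits (rad/s): [2.39, 2.39, 2.79, 3.14, 3.14, 3.14].

## Interface

Orientations are given as a rotation vector (axis times angle).
In Python, from workcell import bot gives the robot as it stands.
- The arm moves only by the tool apply_moves, never from a script. Its argument "series" is a list of rows, each an object with "gripper": the closure, from 0 (fully open) to 1 (shut); "xyz": the shift along the world's x, y, z in mm, a list of three; "turn": the turn, a rotation vector about the world's x, y, z in rad, a list of three. A call has exactly 10 rows; each row shifts and turns the pose as measured when the row begins; what a row does not reach is not made up. A row lasts 1/8 s, in which the tool goes at most 62.5 mm and 10.7 degrees, less where a joint would pass 70% of its speed; a pose out of reach is approached as far as the arm can. A call with a gripper value outside its range is refused whole. The fingers move at their own pace and stop on an object; "grip_force" is the grip in N (left out, the last holds). Time passes only in rows, so rows that do not move let the fingers close, or fill a call up. It gives the time, the measured TCP pose, the force and the opening at its end, in the units of the state.
- bot.sense(): the state, without advancing time (a new reading comes with each control period).
- bot.read_camera(name): name is "scene" or "top"; returns a dict with "pixels" (400x640x3 uint8, red, green, blue), "camera_matrix" (3x3 intrinsics, pixels), "extrinsics" (4x4, takes a point from camera to world coordinates). Camera axes: x right, y down, z forward; pixel columns grow to the right and rows downward; lengths in mm; the calibration is good to about 2 mm. A picture is of the moment at which its call begins. There is no depth.
- bot.job_done(): hands the job in, once; it reports no verdict.
Trained networks look in a picture, given as the dict that the camera call returned (one of the last four; its "shot" number tells which), for a name from the list of things; names that differ only in an ending like _2 or _b are one class to them, and where a whole thing is asked for, a point or a joint stands for the part that bears it (a point fixed in the world has none). Each returns a list of dicts, best first, with "p" (0 to 1); they miss things now and then, are a little off and sometimes report something else, mostly with a low value. They report only what shows in the picture. A call takes as long as a camera call.
- bot.find_in(picture, thing): "xy" ([column, row] in pixels, amid what is visible of it).
- bot.cut_out(picture, thing): "pixels" (400x640 bool, what is visible of it) and "xy" ([column, row] in pixels, amid what is visible of it).
The state is a dict: "time_s": time; "q": joint angles; "joint_vel": joint speeds; "effort": joint torques, N m; "tcp_pos": TCP position; "tool_rot": TCP orientation; "contact_force": force on the tool from outside, world axes, zero at the start; "ft_torque": the same for the moment, N m; "width": finger opening in mm.
Only numpy, scipy, OpenCV 4.12 (cv2) and the standard library are available. Lean on these libraries where they do the work, as an engineer would, in place of code of your own. Each camera call takes 0.05 s, during which the arm holds its last target.

## Task

The rack of five capped sample tubes is held back by the stop in the lane of the rack infeed. Put your fingertips through the window in the guard without touching the guard, press the release lever under it all the way down (it stays down), then push the rack gently along the lane until it rests against the end stop. The rack is only pushed, never lifted or tipped, and everything else stays where it is.

Things in the scene. Friction and masses are not known exactly. Their poses are not given: they have to be found in the camera images.
- module: Rack infeed fixed to the bench: low light-grey box, 265 mm across (its x -145 to 120), 410 mm long (its y -240 to 170), flat deck 55 mm above the bench. Origin at bench height under the lane's centre line at the rack stop; y = feed direction, z up. The lane runs along y at x=0 between rails 27 mm apart, 10 mm high; the deck is its floor. Code reader on the deck at x 50 to 100, y 9 to 75, 70 mm high.
- stop_tooth (a point): Centre of the top of the rack stop, a steel tooth 11 mm wide (module x) and 9 mm long (module y 0 to 9) in the lane. It stands 10 mm above the lane floor while the lever is up and sinks below the floor when the lever is down.
- guard: Grey sheet cover on the deck beside the lane, 108 mm (module x -130 to -22) by 130 mm (module y 20 to 150), flat top 100 mm above the bench, sheet 3 mm thick, walls down to the deck all round. In its top is one rectangular window, 76 mm (module x) by 90 mm (module y). Origin and axes as the module's. The robot must not touch it anywhere.
- window (a point): Centre of the guard's window, level with the guard's upper face, 100 mm above the bench (module x -74, y 85); axes as the module's.
- lever_pad (a point): Centre of the upper face of the release lever's black ribbed pad on its cranked steel arm, 36 mm (module x) by 40 mm (module y), straight under the window: 87 mm above the bench when up (13 mm below the guard's upper face), 64 mm above the bench when fully down. The pad sinks almost straight down.
- stop_lever (a joint): Release lever, rad: 0 = up (tooth blocks the lane), 0.11 = fully down (pad 23 mm lower, tooth below the lane floor). Pivot 210 mm upstream of the pad. About 4 N on the pad moves it; it has no return spring and stays where it is left. It may start up to 0.015 down.
- rack: The rack to move: grey single-row carrier 24 mm wide (its x), 145 mm long (its y, the feed direction), 50 mm high, with five purple-capped tubes to 93 mm above its underside; about 0.2 kg. Origin at the centre of its underside. Its rear end (-y) is a solid block 26 mm long, 50 mm high, without tubes. It stands in the lane, its front end 3 to 45 mm short of the tooth.
- end_stop (a point): Point on the face of the end stop that the rack's front end must meet, on the lane's centre line at lane-floor height (module y 115). Aluminium block 42 mm high with a rubber face. With the rack home its origin lies 72.5 mm upstream of this point.
- spare_rack: Bystander: an empty rack like the other, without tubes, standing on the deck beside the lane on the module's +x side. Origin under its centre.
- single_tube: Bystander: one capped tube in a round dark foot 32 mm wide, 88 mm high, on the deck's downstream end on the +x side. Origin under its centre.
- tube_block: Bystander on the bench: green block 117 x 159 x 60 mm with purple-capped tubes to 91 mm. Origin under its centre.
- low_rack: Bystander on the bench: low red rack 96 x 180 x 30 mm with two tubes to 87 mm. Origin under its centre.
- spray_bottle: Bystander on the bench: white bottle 68 mm wide, 170 mm high. Origin under its centre.
- specimen_jar: Bystander on the bench: jar 60 mm wide, 65 mm high. Origin under its centre.

How it is judged (in metres and radians):
On the way, in this order (a step that is already met when the one before it is completed fails the run):
1. the release lever is pressed all the way down (at least 0.095 rad of 0.11) while the rack is still upstream of the stop (value of joint stop_lever above 0.095 rad and y of rack in the frame of module below -0.065 m), for 0.2 s.
2. the rack has been pushed along the lane to the end stop (within 4 mm) (y of rack in the frame of module above 0.0385 m and x of rack in the frame of module between -0.006 and 0.006 m and z of rack in the frame of module below 0.06 m and angle between rack's own z axis and vertical below 0.05 rad), for 0.2 s.
At the end, for the whole second after the job is handed in: The rack stands upright in the lane, its front end within 4 mm of the end stop, at rest; the release lever is still down (0.09 rad or more) (all of step 2 and value of joint stop_lever above 0.09 rad and linear speed of rack below 0.01 m/s); the robot touches nothing.
It fails at once if the robot touches the guard (contact force between any of the fingers, the arm and guard above 0.5 N).
It fails at once if the rack is lifted (6 mm or more off the lane floor) or tipped (0.15 rad) (z of rack in the frame of module above 0.061 m or angle between rack's own z axis and vertical above 0.15 rad).
It fails at once if the rack is shot along the lane (faster than 0.35 m/s) (linear speed of rack above 0.35 m/s).
It fails at once if a bystander is moved by more than 20 mm or tipped (distance of any of spare_rack, single_tube, tube_block, low_rack, spray_bottle, specimen_jar from where it was at the start of the episode above 0.02 m or angle between any of spare_rack, single_tube, tube_block, low_rack, spray_bottle, specimen_jar's own z axis and vertical above 0.3 rad).
It also fails if it takes over 48 s, if anything falls off the work surface, if the arm or the gripper's body presses on something with over 40 N, if the wrist force passes 120 N, or if a joint passes its speed limit or range.

## Working session

There is one attempt and no reset: what is moved stays moved. The work goes in short steps, Python scripts to look and compute and a tool call to move; the robot and the scene stay as the last step left them, time stands still between calls to the robot, and variables do not carry over. Pictures are saved under pics/ and viewed, and the job is handed in when it is done.

Besides the shell and the picture viewer there is one more tool, called after ">>>" as name(argument=value, ...) on one line, values as JSON. apply_moves: Moves the arm, as the interface text tells. Its arguments: {"type":"object","properties":{"series":{"type":"array"},"grip_force":{"type":"number"}},"required":["series"]}

```bash
mkdir -p pics
python3 - <<'E'
from workcell import bot
import cv2,numpy as np,pickle
s=bot.sense();print({k:np.round(v,3) for k,v in s.items()})
for n in("scene","top"):
    p=bot.read_camera(n);cv2.imwrite(f"pics/{n}0.png",p["pixels"][:,:,::-1]);pickle.dump(p,open(f"{n}0.pkl","wb"))
    print(n,p["camera_matrix"],np.round(p["extrinsics"],3))
    for t in("module","stop_tooth","guard","window","lever_pad","rack","end_stop","spare_rack","single_tube"):
        print(t,[(np.round(d["xy"],1),round(d["p"],2)) for d in bot.find_in(p,t)][:3])
E
```

```text
{'time_s': np.float64(0.0), 'q': array([ 1.096,  0.131,  1.489, -0.   ,  1.523, -0.085]), 'joint_vel': array([-0.002, -0.   , -0.   , -0.001,  0.001,  0.001]), 'effort': array([ 2.0000e-03, -5.5983e+01, -4.9177e+01,  7.7000e-02,  3.5000e-02,
       -0.0000e+00]), 'tcp_pos': array([227.772, 554.497, 236.598]), 'tool_rot': array([ 2.609e+00,  1.749e+00, -2.000e-03]), 'contact_force': array([-0.25 ,  0.262, -0.369]), 'ft_torque': array([0.028, 0.035, 0.023]), 'width': np.float64(92.728)}
scene [[442.72465686   0.         325.62399371]
 [  0.         442.72465686 203.00400002]
 [  0.           0.           1.        ]] [[-8.570000e-01  2.940000e-01 -4.230000e-01  1.197974e+03]
 [ 5.150000e-01  4.960000e-01 -6.990000e-01  1.004317e+03]
 [ 4.000000e-03 -8.170000e-01 -5.760000e-01  9.366070e+02]
 [ 0.000000e+00  0.000000e+00  0.000000e+00  1.000000e+00]]
module [(array([381.8, 246.8]), 0.36)]
stop_tooth [(array([378.7, 240.6]), 0.49)]
guard [(array([383.1, 244.1]), 0.62)]
window [(array([380.3, 249.8]), 0.84)]
lever_pad [(array([380.3, 241.5]), 0.68)]
rack [(array([342.1, 204.8]), 0.89)]
en
[... 314 characters left out ...]
          0.           1.        ]] [[ 1.200000e-02 -9.960000e-01  8.900000e-02  4.271650e+02]
 [-1.000000e+00 -1.200000e-02 -1.000000e-03 -1.795200e+01]
 [ 3.000000e-03 -8.900000e-02 -9.960000e-01  1.473568e+03]
 [ 0.000000e+00  0.000000e+00  0.000000e+00  1.000000e+00]]
module [(array([282.8, 198.6]), 0.8)]
stop_tooth [(array([238.6, 203.5]), 0.6)]
guard [(array([239.6, 215.7]), 0.61), (array([240.7, 203.7]), 0.32)]
window [(array([253. , 210.2]), 0.66), (array([282. , 198.6]), 0.57)]
lever_pad [(array([237.5, 204.1]), 0.76)]
rack [(array([306.1, 198.2]), 0.63)]
end_stop [(array([279.3, 199.2]), 0.78)]
spare_rack [(array([319.9, 181.8]), 0.83), (array([466.1, 192.2]), 0.46)]
single_tube []
```

Run:
```python
import cv2
for n,(x0,y0,x1,y1) in dict(scene=(240,120,480,300),top=(180,120,400,285)).items():
    a=cv2.imread(f"pics/{n}0.png")
    cv2.imwrite(f"pics/{n}0c.png",cv2.resize(a[y0:y1,x0:x1],None,fx=800/(x1-x0),fy=800/(x1-x0),interpolation=cv2.INTER_CUBIC))
```

```text
(no output)
```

View pics/scene0.png

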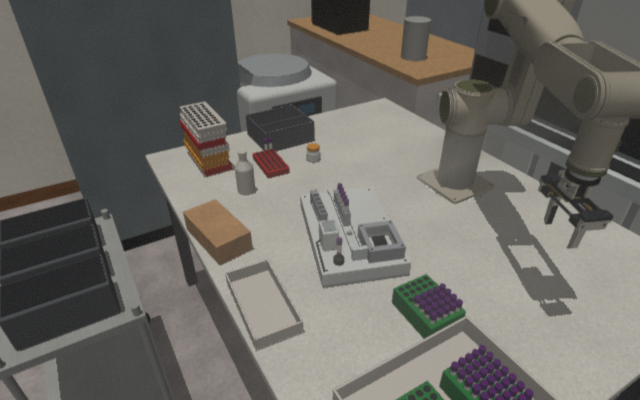

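View pics/top0.png

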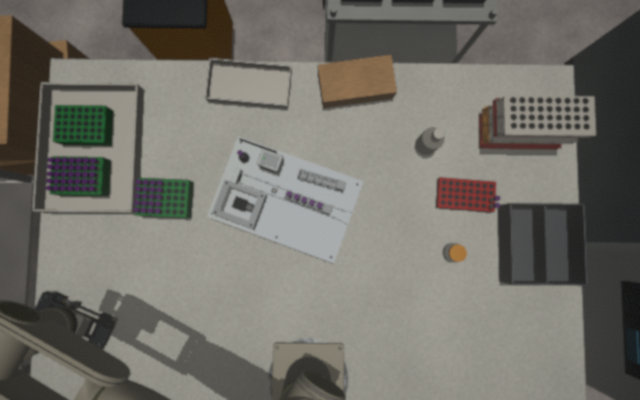

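```bash
ls pics
```

```text
scene0.png
scene0c.png
top0.png
top0c.png
```

View pics/scene0c.png

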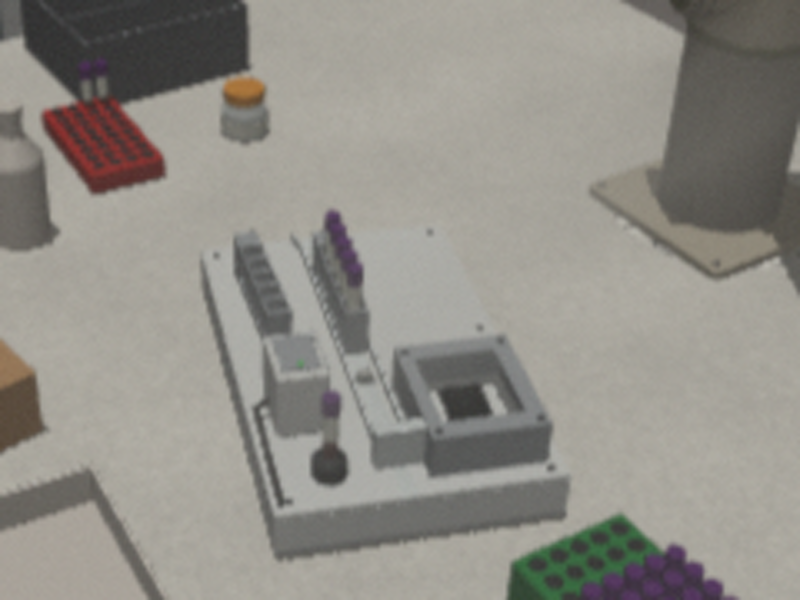

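View pics/top0c.png

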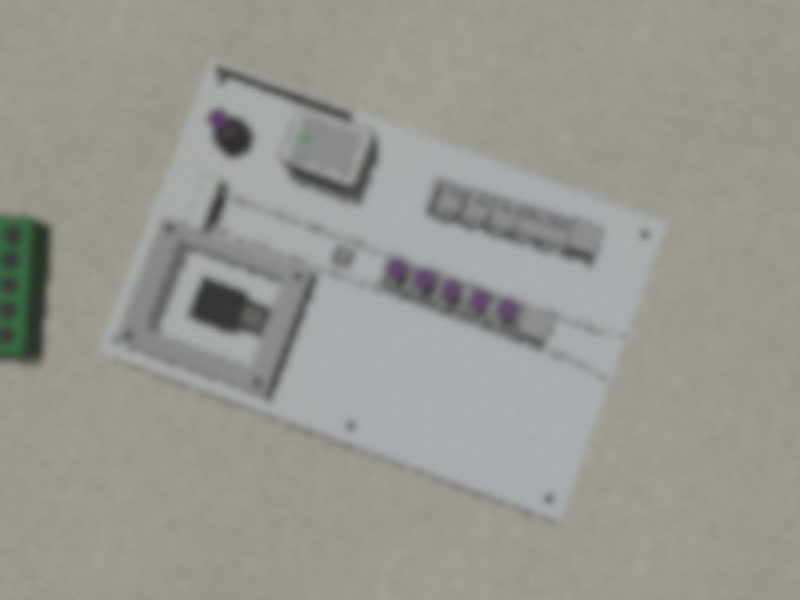

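The top picture shows the module with its feed direction pointing left: guard at about (240,205), rack at about (306,198), spare rack above it, code reader above left. I'll fit the module pose from corners in both views.

```bash
cat > h.py <<'E'
import numpy as np,cv2,pickle
from scipy.optimize import least_squares
def proj(p,P):
    E=np.linalg.inv(p["extrinsics"]);P=np.atleast_2d(P)
    return cv2.projectPoints(P.astype(float),cv2.Rodrigues(E[:3,:3])[0],E[:3,3],p["camera_matrix"],None)[0][:,0]
def m2w(pose,P):
    x,y,a=pose;c,s=np.cos(a),np.sin(a);P=np.atleast_2d(P).astype(float)
    return np.c_[x+c*P[:,0]-s*P[:,1],y+s*P[:,0]+c*P[:,1],P[:,2]]
E
python3 - <<'E'
from h import *
T=pickle.load(open("top0.pkl","rb"));S=pickle.load(open("scene0.pkl","rb"))
k=lambda l,f,o:np.array(l)/f+o
top=([(120,170,55),(120,-240,55),(-145,-240,55),(-145,170,55),(-130,20,100),(-22,20,100),(-22,150,100),(-130,150,100)],
 k([(213,62),(665,215),(558,522),(103,353),(262,393),(312,270),(167,222),(118,345)],800/220,(180,120)))
sc=([(120,-240,55),(120,170,55),(-145,170,55),(-22,20,100),(-130,20,100),(-130,150,100),(-22,150,100)],
 k([(203,250),(277,515),(567,475),(393,350),(503,335),(550,425),(425,437)],800/240,(240,120)))
def fit(L):
    r=least_squares(lambda v:np.concatenate([(proj(p,m2w(v,m))-u).ravel() for p,(m,u) in L]),[500,60,.2],x_scale=[10,10,.05],loss="soft_l1")
    print(np.round(r.x,4));
    for p,(m,u) in L: print(np.round(proj(p,m2w(r.x,m))-u,1).tolist())
    return r.x
fit([(T,top)]);fit([(S,sc)]);v=fit([(T,top),(S,sc)]);np.save("pose.npy",v)
W=[(-112,40,100),(-36,40,100),(-36,130,100),(-112,130,100)]
Pd=[(-92,65,87),(-56,65,87),(-56,105,87),(-92,105,87)]
for n,p,(x0,y0,x1,y1) in(("scene",S,(240,120,480,300)),("top",T,(180,120,400,285))):
    a=cv2.imread(f"pics/{n}0.png");f=800/(x1-x0)
    a=cv2.resize(a[y0:y1,x0:x1],None,fx=f,fy=f,interpolation=cv2.INTER_CUBIC)
    for q,c in((W,(0,0,255)),(Pd,(0,255,255)),([(-130,20,100),(-22,20,100),(-22,150,100),(-130,150,100)],(0,255,0)),([(120,170,55),(120,-240,55),(-145,-240,55),(-145,170,55)],(255,0,0)),([(-13.5,-240,55),(-13.5,115,55),(13.5,115,55),(13.5,-240,55)],(255,0,255)),([(-5.5,0,65),(5.5,0,65),(5.5,9,65),(-5.5,9,65)],(255,255,0))):
        u=((proj(p,m2w(v,q))-(x0,y0)+.5)*f).astype(int);cv2.polylines(a,[u.reshape(-1,1,2)],True,c,1)
    cv2.imwrite(f"pics/{n}0f.png",a)
E
```

```text
[ 5.669641e+02  1.034047e+02 -3.293000e-01]
[[-0.8, -0.7], [0.7, 1.5], [1.4, -0.4], [-1.1, 0.4], [1.4, 1.0], [0.3, 0.3], [-1.1, -1.2], [-0.5, -0.6]]
[ 5.716101e+02  1.090567e+02 -3.547000e-01]
[[-0.5, -0.8], [-2.4, 0.1], [0.5, 0.4], [-0.3, -0.9], [0.4, -0.3], [0.1, -0.2], [1.2, 0.7]]
[ 5.683861e+02  1.049400e+02 -3.366000e-01]
[[-0.9, -1.4], [0.3, 1.7], [0.4, -0.5], [-1.7, -0.6], [0.6, 0.4], [-0.2, -0.3], [-1.5, -2.0], [-1.2, -1.6]]
[[-1.4, -1.1], [-0.9, -0.8], [1.1, -1.5], [-0.1, -2.0], [0.3, -1.7], [0.6, -2.0], [2.2, -0.7]]
```

View pics/scene0f.png

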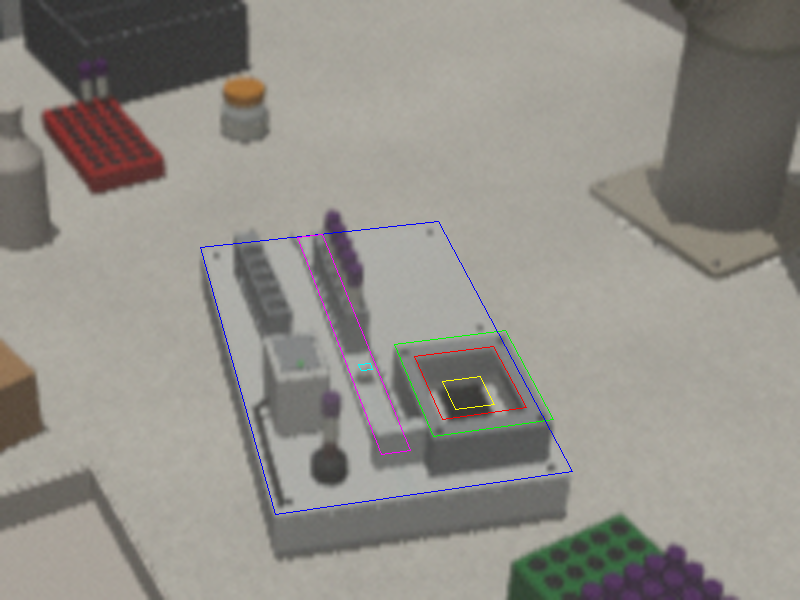

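View pics/top0f.png

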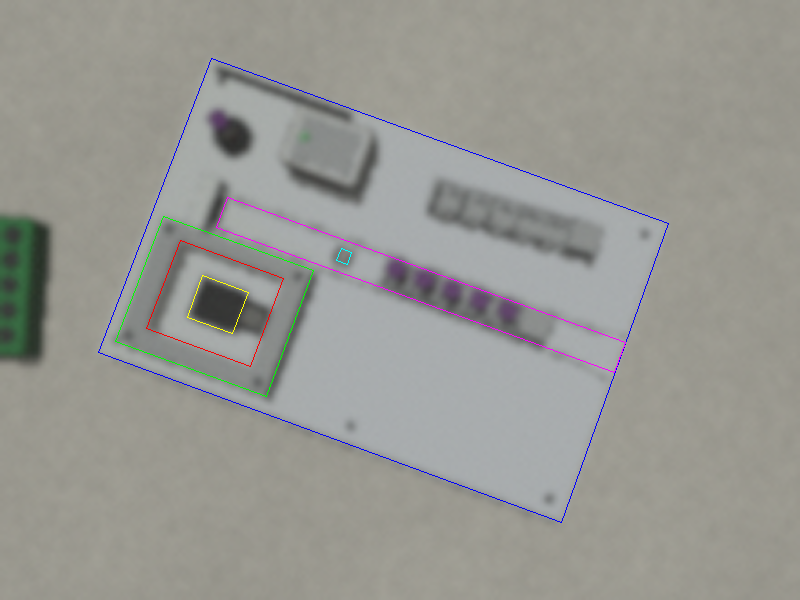

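```bash
cat > icp.py <<'E'
from h import *
T=pickle.load(open("top0.pkl","rb"));S=pickle.load(open("scene0.pkl","rb"))
def rect(x0,x1,y0,y1,z):
    c=[(x0,y0,z),(x1,y0,z),(x1,y1,z),(x0,y1,z)];return [(c[i],c[(i+1)%4]) for i in range(4)]
D=rect(-145,120,-240,170,55);G=rect(-130,-22,20,150,100);W=rect(-112,-36,40,130,100)
# visible,isolated edges: index 0:y0 side 1:x1 side 2:y1 side 3:x0 side
segs={"top":[D[0],D[1],D[2],D[3],G[0],G[1],G[2],G[3],W[0],W[1],W[2],W[3]],
      "scene":[D[1],D[2],G[0],G[1],G[2],G[3],W[0],W[1],W[2],W[3]]}
def obs(p,v,seg,R):
    img=cv2.GaussianBlur(cv2.cvtColor(p["pixels"],cv2.COLOR_RGB2GRAY).astype(np.float32),(0,0),.7)
    out=[]
    for i,(a,b) in enumerate(seg):
        a,b=np.array(a,float),np.array(b,float)
        n=25
        for t in np.linspace(.08,.92,n):
            m=a+(b-a)*t
            u=proj(p,m2w(v,m))[0];w=proj(p,m2w(v,m+(b-a)*.01))[0]-u
            nn=np.array([-w[1],w[0]])/np.linalg.norm(w)
            d=np.arange(-R,R+.01,.25);q=(u+d[:,None]*nn).astype(np.float32)
            l=cv2.remap(img,q[None,:,0],q[None,:,1],cv2.INTER_LINEAR)[0]
            g=np.abs(np.gradient(l,.25));j=g.argmax()
            if g[j]<6 or j in(0,len(d)-1): continue
            y0,y1,y2=g[j-1:j+2];off=.5*(y0-y2)/(y0-2*y1+y2-1e-9)
            out.append((m,nn,q[j]+nn*off*.25,i))
    return out
def run(cams,v):
    for R in(4,3,2.5,2,2,2):
        O=[(p,*zip(*obs(p,v,segs[n],R))) for n,p in cams]
        def f(v):
            return np.concatenate([((proj(p,m2w(v,np.array(m)))-np.array(u))*np.array(nn)).sum(1) for p,m,nn,u,i in O])
        v=least_squares(f,v,x_scale=[10,10,.05],loss="soft_l1",f_scale=.4).x
    r=f(v);ids=np.concatenate([np.array(o[4])+100*k for k,o in enumerate(O)])
    print(np.round(v,4),"rms",np.sqrt((r**2).mean()).round(2),{int(i):(round(float(np.median(r[ids==i])),2),int((ids==i).sum())) for i in np.unique(ids)})
    return v
if __name__=="__main__":
    v0=np.load("pose.npy")
    a=run([("top",T)],v0);b=run([("scene",S)],v0);c=run([("top",T),("scene",S)],v0);np.save("pose.npy",c)
E
python3 icp.py
```

```text
[ 5.657171e+02  9.963160e+01 -3.226000e-01] rms 0.96 {0: (1.13, 1), 1: (0.34, 10), 2: (0.86, 12), 3: (0.63, 25), 4: (0.19, 25), 5: (-1.27, 13), 6: (-1.62, 11), 7: (-0.31, 25), 8: (1.71, 9), 9: (1.13, 24), 10: (0.87, 24), 11: (0.74, 24)}
[ 5.708056e+02  1.084111e+02 -3.427000e-01] rms 0.4 {0: (-0.01, 19), 1: (0.1, 25), 2: (0.14, 25), 3: (0.04, 22), 4: (-0.06, 25), 5: (0.16, 25), 6: (0.07, 25), 7: (0.08, 15), 8: (0.2, 23), 9: (-0.05, 25)}
[ 5.701669e+02  1.069623e+02 -3.336000e-01] rms 0.68 {0: (-0.63, 1), 1: (0.97, 7), 2: (0.67, 3), 3: (0.24, 24), 4: (-0.11, 16), 5: (-1.0, 13), 6: (0.71, 23), 7: (-1.17, 21), 8: (-0.59, 20), 9: (1.65, 11), 10: (0.42, 25), 11: (-0.19, 23), 100: (0.16, 18), 101: (-0.49, 25), 102: (0.61, 25), 103: (-0.27, 21), 104: (-0.6, 25), 105: (0.42, 24), 106: (0.52, 25), 107: (-0.07, 17), 108: (-0.35, 23), 109: (0.22, 25)}
```

Run:
```python
from icp import *
b=np.array([570.8056,108.4111,-.3427])
a=run([("top",T)],b);c=run([("top",T),("scene",S)],b)
# pixel gradient check
x0,y0,x1,y1=180,120,400,285;f=800/220
for nm,v in(("b",b),("a",a)):
    im=cv2.resize(T["pixels"][y0:y1,x0:x1,::-1],None,fx=f,fy=f,interpolation=cv2.INTER_CUBIC)
    for s in segs["top"]:
        u=((proj(T,m2w(v,np.array(s)))-(x0,y0)+.5)*f).astype(int);cv2.line(im,tuple(map(int,u[0])),tuple(map(int,u[1])),(0,0,255),1)
    cv2.imwrite(f"pics/top0_{nm}.png",im)
```

```text
[ 5.678850e+02  1.056463e+02 -3.234000e-01] rms 0.94 {0: (-0.32, 2), 1: (0.45, 10), 2: (1.99, 7), 3: (0.62, 24), 4: (-1.89, 12), 5: (-1.2, 8), 6: (-0.21, 25), 7: (-0.32, 25), 8: (0.33, 21), 9: (1.2, 22), 10: (1.91, 5), 11: (0.71, 23)}
[ 5.700591e+02  1.068866e+02 -3.339000e-01] rms 0.72 {0: (-0.51, 1), 1: (1.13, 11), 2: (0.63, 3), 3: (0.23, 24), 4: (-0.11, 18), 5: (-1.15, 14), 6: (0.73, 24), 7: (-1.17, 23), 8: (-0.66, 20), 9: (1.76, 10), 10: (0.34, 25), 11: (-0.21, 23), 100: (0.33, 19), 101: (-0.46, 25), 102: (0.63, 25), 103: (-0.32, 21), 104: (-0.63, 25), 105: (0.46, 25), 106: (0.62, 25), 107: (-0.06, 18), 108: (-0.4, 22), 109: (0.22, 25)}
```

View pics/top0_b.png

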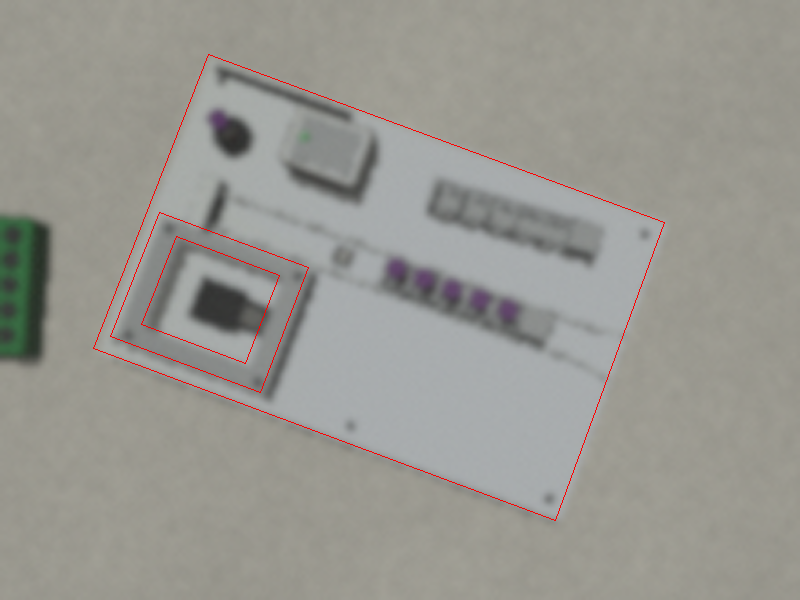

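```bash
cat >> h.py <<'E'
def unproj(p,uv,z):
    K=p["camera_matrix"];E=p["extrinsics"];d=E[:3,:3]@np.linalg.solve(K,[uv[0],uv[1],1]);o=E[:3,3]
    return o+d*(z-o[2])/d[2]
def w2m(pose,P):
    x,y,a=pose;c,s=np.cos(a),np.sin(a);d=np.array(P)[:2]-[x,y];return np.array([c*d[0]+s*d[1],-s*d[0]+c*d[1]])
E
python3 - <<'E'
from h import *
T=pickle.load(open("top0.pkl","rb"));S=pickle.load(open("scene0.pkl","rb"))
v=np.array([569.8,107,-.335]);np.save("pose.npy",v)
print("pad",m2w(v,[(-74,85,87)]),"tooth",m2w(v,[(0,0,65)]))
# top crop pts
for nm,uv,z in[("rack rear top +x",(555,315),105),("rack rear top -x",(546,345),105),("rack front cap",(397,268),148),("spare rear+x",(603,228),105),("spare rear -x",(594,262),105),("spare front -x",(430,215),105),("tooth",(343,257),65),("pad c",(217,304),87),("lane endstop",(215,205),97)]:
    print(nm,np.round(w2m(v,unproj(T,np.array(uv)/(800/220)+(180,120)-.5,z)),1))
for nm,uv,z in[("rack front top -x",(368,318),105),("rack front top +x",(345,322),105),("tooth",(364,375),65),("pad c",(465,400),87),("cap front",(355,268),148),("cap rear",(333,215),148),("spare front +x",(268,318),105),("spare front -x",(291,312),105),("singletop",(331,398),143)]:
    print("S",nm,np.round(w2m(v,unproj(S,np.array(uv)/(800/240)+(240,120)-.5,z)),1))
E
```

```text
pad [[527.85901653 211.60379489  87.        ]] tooth [[569.8 107.   65. ]]
rack rear top +x [  10.  -178.9]
rack rear top -x [ -15.3 -180.3]
rack front cap [ -0.7 -49.7]
spare rear+x [  89.7 -191.7]
spare rear -x [  61.2 -194.1]
spare front -x [ 52.  -56.3]
tooth [-1.5  2.9]
pad c [-74.2  83.6]
lane endstop [  0.8 112. ]
S rack front top -x [ -7.3 -21. ]
S rack front top +x [ 15.4 -19.2]
S tooth [ 3.8 13.2]
S pad c [-68.6  92. ]
S cap front [  1.  -43.8]
S cap rear [   0.2 -137.2]
S spare front +x [ 85.  -39.7]
S spare front -x [ 61.8 -44.7]
S singletop [ 64.8 130.5]
```

>>> apply_moves(series=[{"gripper":1,"xyz":[30,-34,0],"turn":[0,0,-0.15]},{"gripper":1,"xyz":[30,-34,0],"turn":[0,0,-0.15]},{"gripper":1,"xyz":[30,-34,0],"turn":[0,0,-0.15]},{"gripper":1,"xyz":[30,-34,0],"turn":[0,0,-0.15]},{"gripper":1,"xyz":[30,-34,0],"turn":[0,0,-0.15]},{"gripper":1,"xyz":[30,-34,0],"turn":[0,0,-0.15]},{"gripper":1,"xyz":[30,-34,0],"turn":[0,0,-0.15]},{"gripper":1,"xyz":[30,-34,0],"turn":[0,0,-0.15]},{"gripper":1,"xyz":[30,-34,0],"turn":[0,0,-0.15]},{"gripper":1,"xyz":[0,0,0],"turn":[0,0,0]}], grip_force=15)

```text
time_s: 2.25
tcp_pos: [504.6, 238.9, 238.5]
tool_rot: [-3.123, 0.331, -0.006]
contact_force: [-1.3, 0.3, -0.2]
width: 1.0
```

>>> apply_moves(series=[{"gripper":1,"xyz":[12,-14,-10],"turn":[0,0,-0.06]},{"gripper":1,"xyz":[11,-13,-10],"turn":[0,0,-0.06]},{"gripper":1,"xyz":[0,0,-15],"turn":[0,0,0]},{"gripper":1,"xyz":[0,0,-15],"turn":[0,0,0]},{"gripper":1,"xyz":[0,0,-15],"turn":[0,0,0]},{"gripper":1,"xyz":[0,0,0],"turn":[0,0,0]},{"gripper":1,"xyz":[0,0,0],"turn":[0,0,0]},{"gripper":1,"xyz":[0,0,0],"turn":[0,0,0]},{"gripper":1,"xyz":[0,0,0],"turn":[0,0,0]},{"gripper":1,"xyz":[0,0,0],"turn":[0,0,0]}])

```text
time_s: 3.5
tcp_pos: [526.8, 213.2, 168.6]
tool_rot: [-3.097, 0.519, -0.004]
contact_force: [0.2, -0.3, 0.3]
width: 0.6
```

```bash
cat > snap.py <<'E'
import sys
from h import *
from workcell import bot
def snap(tag):
    s=bot.sense();R=cv2.Rodrigues(np.array(s["tool_rot"]))[0];v=np.load("pose.npy")
    print(s["time_s"],np.round(s["tcp_pos"],1),"mod",np.round(w2m(v,s["tcp_pos"]),1),"tilt",np.round(R[:,2],4),"yaw",round(np.arctan2(R[1,0],R[0,0]),4),"F",np.round(s["contact_force"],1))
    tip=np.array(s["tcp_pos"])+R@[0,0,19]
    for n,(x0,y0,x1,y1) in dict(scene=(240,120,480,300),top=(180,120,400,285)).items():
        p=bot.read_camera(n);pickle.dump(p,open(f"{n}_{tag}.pkl","wb"));f=800/(x1-x0)
        a=cv2.resize(p["pixels"][y0:y1,x0:x1,::-1],None,fx=f,fy=f,interpolation=cv2.INTER_CUBIC)
        u=((proj(p,tip)[0]-(x0,y0)+.5)*f).astype(int);cv2.drawMarker(a,tuple(map(int,u)),(0,0,255),0,12,1)
        cv2.imwrite(f"pics/{n}_{tag}.png",a)
snap(sys.argv[1])
E
python3 snap.py 1
```

```text
3.5 [526.8 213.2 168.6] mod [-75.5  86.1] tilt [ 2.8e-03  8.0e-04 -1.0e+00] yaw -0.3322 F [ 0.2 -0.3  0.3]
```

View pics/scene_1.png

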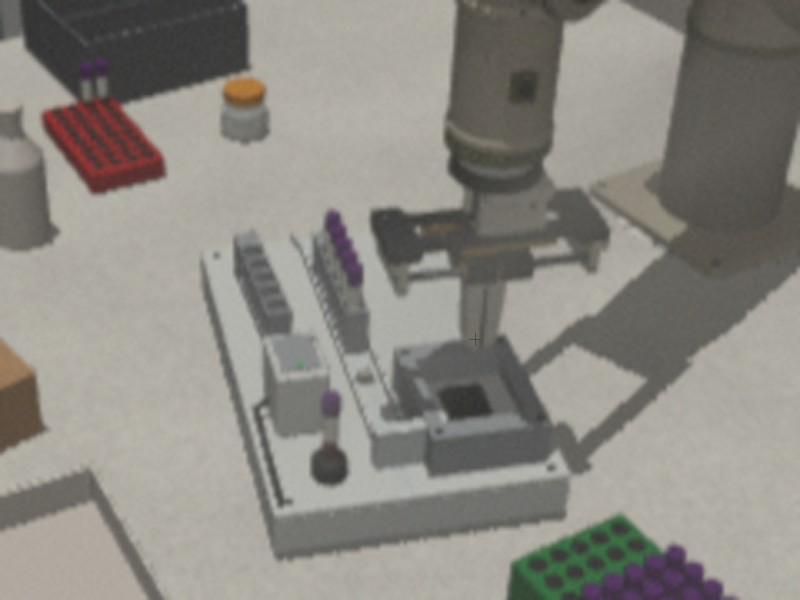

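View pics/top_1.png

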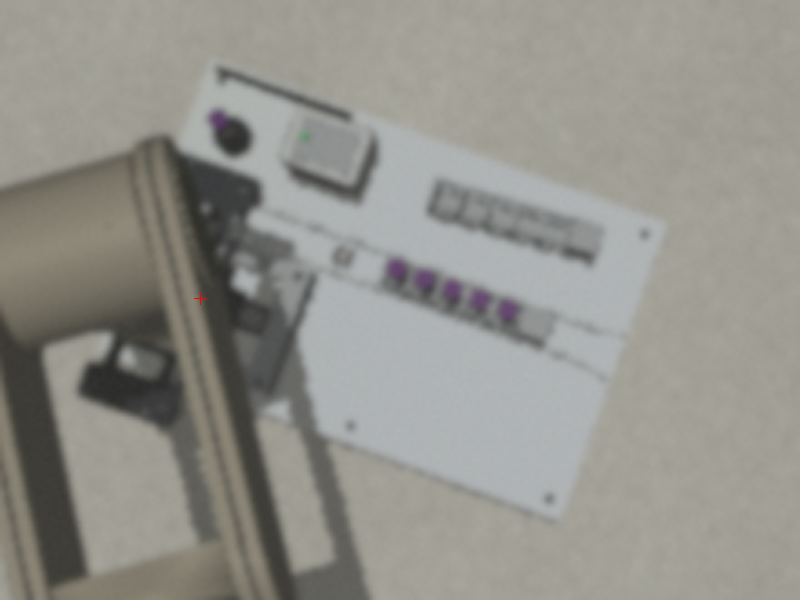

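Run:
```python
from h import *
S=pickle.load(open("scene_1.pkl","rb"));f=800/240
t=np.array([527,213.2,149.6])
c=lambda P:(proj(S,P)[0]-(240,120)+.5)*f
print(c(t),c([527,213.2,100]),c([527,213.2,87]))
print("module dx 10mm",c(t+[9.4,-3.3,0])-c(t),"dy",c(t+[3.3,9.4,0])-c(t))
v=np.load("pose.npy");b=np.array([570.8,108.4,-.3427])
for w in(v,b):print(c(m2w(w,(-74,85,100))[0]),c(m2w(w,(-74,85,87))[0]))
a=cv2.imread("pics/scene_1.png")[280:480,360:580];cv2.imwrite("pics/s1z.png",cv2.resize(a,None,fx=3,fy=3,interpolation=cv2.INTER_CUBIC))
```

```text
[475.62593485 339.76197464] [471.31284525 383.77723476] [470.21314428 394.99972921]
module dx 10mm [-10.92936712   1.36767528] dy [3.48293391 6.86072373]
[469.46559297 383.11419863] [468.37694383 394.334066  ]
[468.99439776 384.8198982 ] [467.9067972  396.04676967]
```

View pics/s1z.png

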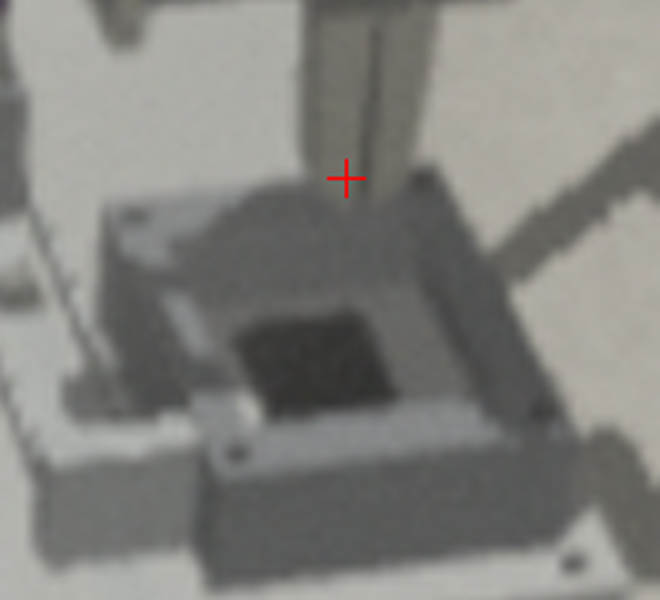

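The scene view shows the closed fingertips at about (480,343) in the crop. They sit about 5 mm toward module -x of the calibrated projection, so I'll shift toward the window centre and come down to just above the window.

>>> apply_moves(series=[{"gripper":1,"xyz":[4,-4,0],"turn":[0,0,0]},{"gripper":1,"xyz":[0,0,-10],"turn":[0,0,0]},{"gripper":1,"xyz":[0,0,-10],"turn":[0,0,0]},{"gripper":1,"xyz":[0,0,-10],"turn":[0,0,0]},{"gripper":1,"xyz":[0,0,-10],"turn":[0,0,0]},{"gripper":1,"xyz":[0,0,0],"turn":[0,0,0]},{"gripper":1,"xyz":[0,0,0],"turn":[0,0,0]},{"gripper":1,"xyz":[0,0,0],"turn":[0,0,0]},{"gripper":1,"xyz":[0,0,0],"turn":[0,0,0]},{"gripper":1,"xyz":[0,0,0],"turn":[0,0,0]}])

```text
time_s: 4.85
tcp_pos: [530.9, 208.7, 125.5]
tool_rot: [-3.097, 0.52, -0.003]
contact_force: [-0.3, 0.8, 0.6]
width: 0.4
```

```bash
python3 -c "
import numpy as np;np.save('pose.npy',[573.4,103.6,-.335])"; python3 snap.py 2; python3 -c "
import cv2
a=cv2.imread('pics/scene_2.png')[280:480,360:580];cv2.imwrite('pics/s2z.png',cv2.resize(a,None,fx=3,fy=3,interpolation=cv2.INTER_CUBIC))"
```

```text
4.85 [530.9 208.7 125.5] mod [-74.7  85.3] tilt [ 2.3e-03  6.0e-04 -1.0e+00] yaw -0.3324 F [-0.3  0.8  0.6]
```

View pics/s2z.png

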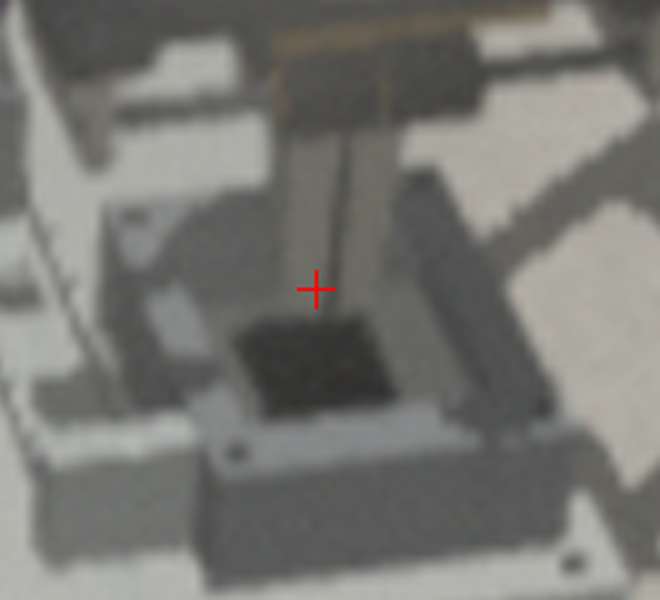

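View pics/top_2.png

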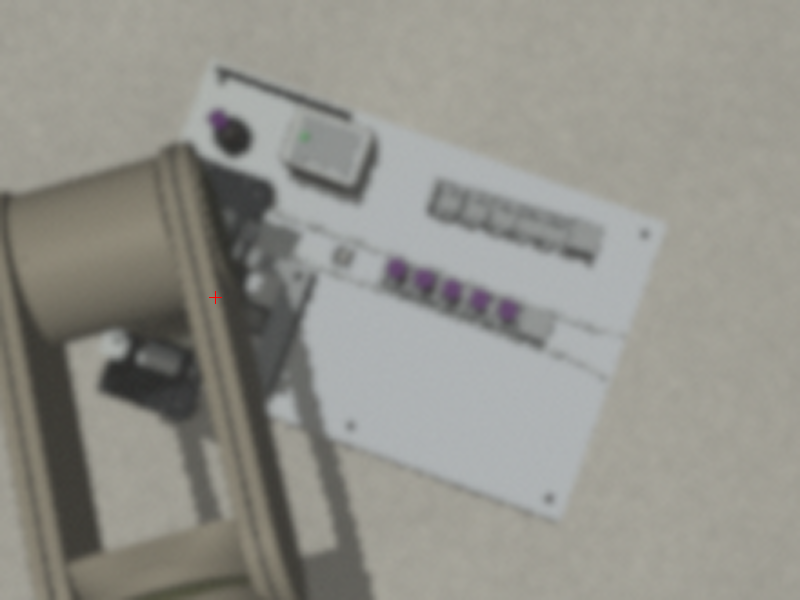

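The tips are over the window with the pad right below them, and only need a small shift (about +3, +3 mm in module x and y). I'll apply that and press.

>>> apply_moves(series=[{"gripper":1,"xyz":[4,2,0],"turn":[0,0,0]},{"gripper":1,"xyz":[0,0,-8],"turn":[0,0,0]},{"gripper":1,"xyz":[0,0,-6],"turn":[0,0,0]},{"gripper":1,"xyz":[0,0,-5],"turn":[0,0,0]},{"gripper":1,"xyz":[0,0,-5],"turn":[0,0,0]},{"gripper":1,"xyz":[0,0,-5],"turn":[0,0,0]},{"gripper":1,"xyz":[0,0,-5],"turn":[0,0,0]},{"gripper":1,"xyz":[0,0,0],"turn":[0,0,0]},{"gripper":1,"xyz":[0,0,0],"turn":[0,0,0]},{"gripper":1,"xyz":[0,0,0],"turn":[0,0,0]}])

```text
time_s: 6.2
tcp_pos: [535.7, 211.9, 89.8]
tool_rot: [-3.096, 0.519, -0.005]
contact_force: [0.0, 1.6, 2.2]
width: 0.9
```

>>> apply_moves(series=[{"gripper":1,"xyz":[0,0,-3],"turn":[0,0,0]},{"gripper":1,"xyz":[0,0,-3],"turn":[0,0,0]},{"gripper":1,"xyz":[0,0,-2],"turn":[0,0,0]},{"gripper":1,"xyz":[0,0,-2],"turn":[0,0,0]},{"gripper":1,"xyz":[0,0,-2],"turn":[0,0,0]},{"gripper":1,"xyz":[0,0,-2],"turn":[0,0,0]},{"gripper":1,"xyz":[0,0,-2],"turn":[0,0,0]},{"gripper":1,"xyz":[0,0,-2],"turn":[0,0,0]},{"gripper":1,"xyz":[0,0,-1],"turn":[0,0,0]},{"gripper":1,"xyz":[0,0,-1],"turn":[0,0,0]}])

```text
time_s: 7.45
tcp_pos: [536.0, 212.5, 82.1]
tool_rot: [-3.096, 0.517, -0.006]
contact_force: [-4.7, 0.3, 10.5]
width: 0.7
```

```bash
python3 snap.py 3; python3 -c "
import cv2
a=cv2.imread('pics/scene_3.png')[280:480,360:580];cv2.imwrite('pics/s3z.png',cv2.resize(a,None,fx=3,fy=3,interpolation=cv2.INTER_CUBIC))"
```

```text
7.45 [536.  212.5  82.1] mod [-71.1  90.6] tilt [ 0.0041  0.0021 -1.    ] yaw -0.3312 F [-4.7  0.3 10.5]
```

View pics/s3z.png

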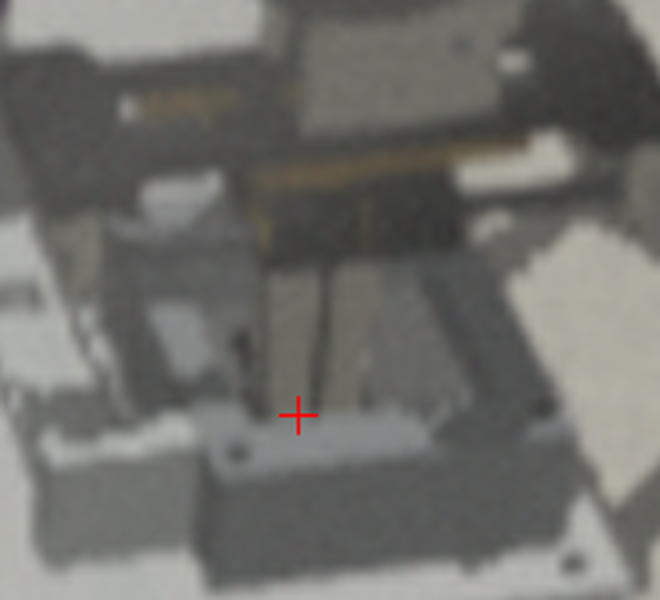

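Tips at z = 63 mm with a rising reaction of about 10 N, so the lever has reached its end. I'll lift straight up and check that the tooth is gone.

>>> apply_moves(series=[{"gripper":1,"xyz":[0,0,-1],"turn":[0,0,0]},{"gripper":1,"xyz":[0,0,4],"turn":[0,0,0]},{"gripper":1,"xyz":[0,0,10],"turn":[0,0,0]},{"gripper":1,"xyz":[0,0,15],"turn":[0,0,0]},{"gripper":1,"xyz":[0,0,20],"turn":[0,0,0]},{"gripper":1,"xyz":[0,0,25],"turn":[0,0,0]},{"gripper":1,"xyz":[0,0,30],"turn":[0,0,0]},{"gripper":1,"xyz":[0,0,30],"turn":[0,0,0]},{"gripper":1,"xyz":[-10,-30,10],"turn":[0,0,0]},{"gripper":1,"xyz":[-10,-40,0],"turn":[0,0,0]}])

```text
time_s: 8.8
tcp_pos: [515.4, 140.8, 235.5]
tool_rot: [-3.099, 0.513, -0.01]
contact_force: [0.1, -0.3, 0.0]
width: 0.6
```

```bash
python3 snap.py 4
```

```text
8.8 [515.4 140.8 235.5] mod [-67.   16.1] tilt [ 6.4e-03 -6.0e-04 -1.0e+00] yaw -0.3284 F [ 0.1 -0.3  0. ]
```

View pics/scene_4.png

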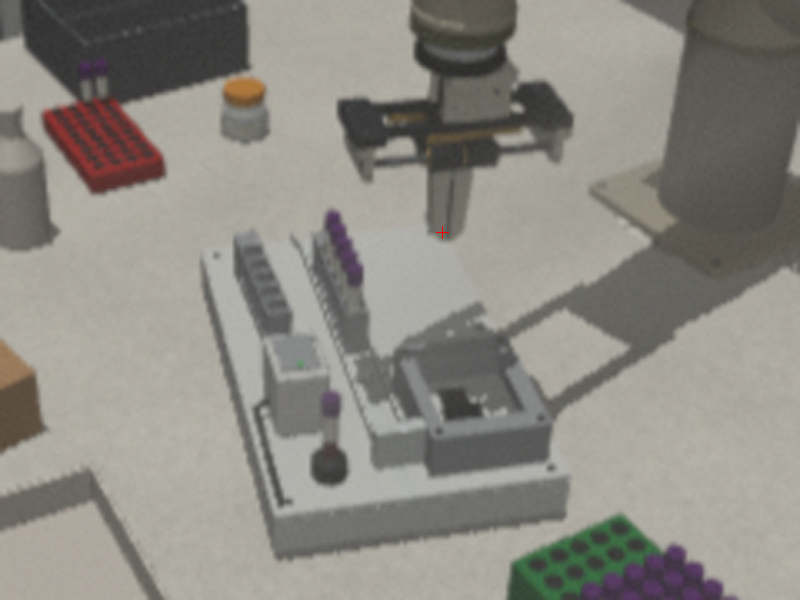

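The tooth no longer shows at (364,375) and the pad sits lower, so the lever is down. Next I go behind the rack.

>>> apply_moves(series=[{"gripper":1,"xyz":[-3,-40,0],"turn":[0,0,0]},{"gripper":1,"xyz":[-3,-40,0],"turn":[0,0,0]},{"gripper":1,"xyz":[-3,-40,0],"turn":[0,0,0]},{"gripper":1,"xyz":[-2,-40,0],"turn":[0,0,0]},{"gripper":1,"xyz":[-2,-40,0],"turn":[0,0,0]},{"gripper":1,"xyz":[-2,-40,0],"turn":[0,0,0]},{"gripper":1,"xyz":[0,-10,-10],"turn":[0,0,0]},{"gripper":1,"xyz":[0,0,-20],"turn":[0,0,0]},{"gripper":1,"xyz":[0,0,-20],"turn":[0,0,0]},{"gripper":1,"xyz":[0,0,0],"turn":[0,0,0]}])

```text
time_s: 10.15
tcp_pos: [500.8, -115.3, 188.5]
tool_rot: [-3.097, 0.519, -0.017]
contact_force: [0.4, 0.1, -0.2]
width: 0.6
```

```bash
python3 snap.py 5
```

```text
10.15 [ 500.8 -115.3  188.5] mod [   3.4 -230.6] tilt [ 1.130e-02 -1.000e-04 -9.999e-01] yaw -0.3324 F [ 0.4  0.1 -0.2]
```

View pics/scene_5.png

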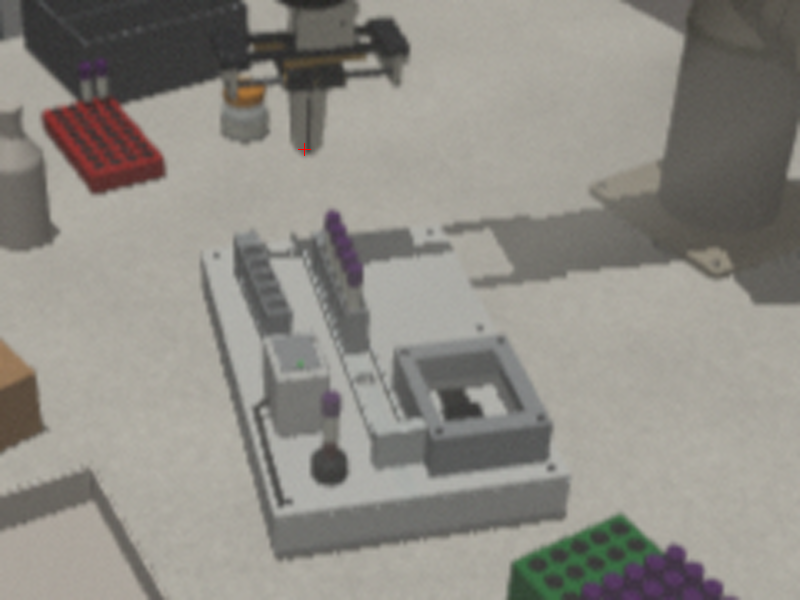

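View pics/top_5.png

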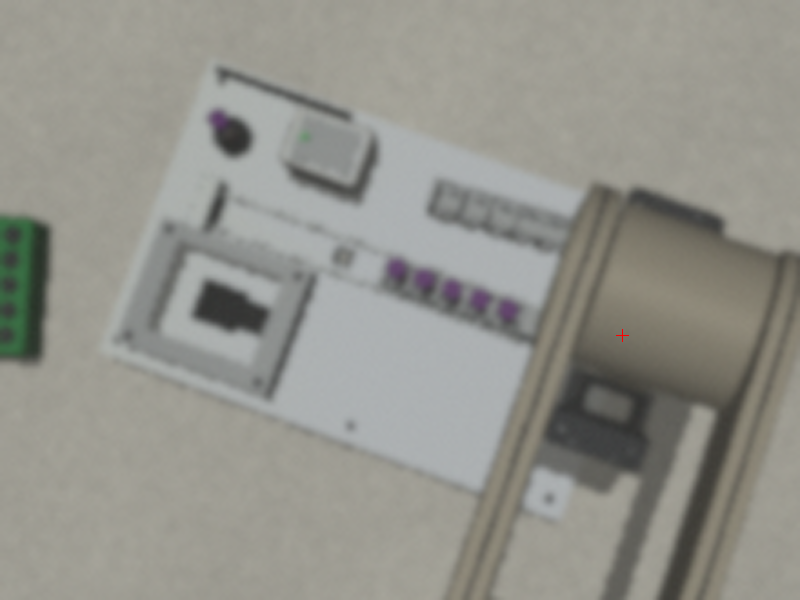

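Run:
```python
from h import *
S=pickle.load(open("scene_5.pkl","rb"));f=800/240;b=np.array([570.8,108.4,-.3427])
U=lambda uv,z:w2m(b,unproj(S,np.array(uv)/f+(240,120)-.5,z)).round(1)
print("tip",U((308,151),169.5),"caps",U((355,268),148),U((333,215),148),"block front",U((368,318),105),U((345,322),105),"tooth",U((364,376),55))
```

```text
tip [   6.9 -229.7] caps [  0.8 -45.4] [   0.7 -138.8] block front [ -7.7 -22.7] [ 15.1 -20.7] tooth [0.3 1.1]
```

>>> apply_moves(series=[{"gripper":1,"xyz":[-5,2,0],"turn":[0,0.011,0]},{"gripper":1,"xyz":[0,0,-12],"turn":[0,0,0]},{"gripper":1,"xyz":[0,0,-12],"turn":[0,0,0]},{"gripper":1,"xyz":[0,0,-12],"turn":[0,0,0]},{"gripper":1,"xyz":[0,0,-12],"turn":[0,0,0]},{"gripper":1,"xyz":[0,0,-12],"turn":[0,0,0]},{"gripper":1,"xyz":[0,0,-12],"turn":[0,0,0]},{"gripper":1,"xyz":[0,0,-12],"turn":[0,0,0]},{"gripper":1,"xyz":[0,0,0],"turn":[0,0,0]},{"gripper":1,"xyz":[0,0,0],"turn":[0,0,0]}])

```text
time_s: 11.5
tcp_pos: [497.0, -113.1, 101.9]
tool_rot: [3.098, -0.518, 0.007]
contact_force: [-0.8, 0.4, 0.0]
width: 0.5
```

```bash
python3 snap.py 6
```

```text
11.5 [ 497.  -113.1  101.9] mod [  -0.9 -229.8] tilt [ 0.0041 -0.0016 -1.    ] yaw -0.3315 F [-0.8  0.4  0. ]
```

View pics/scene_6.png

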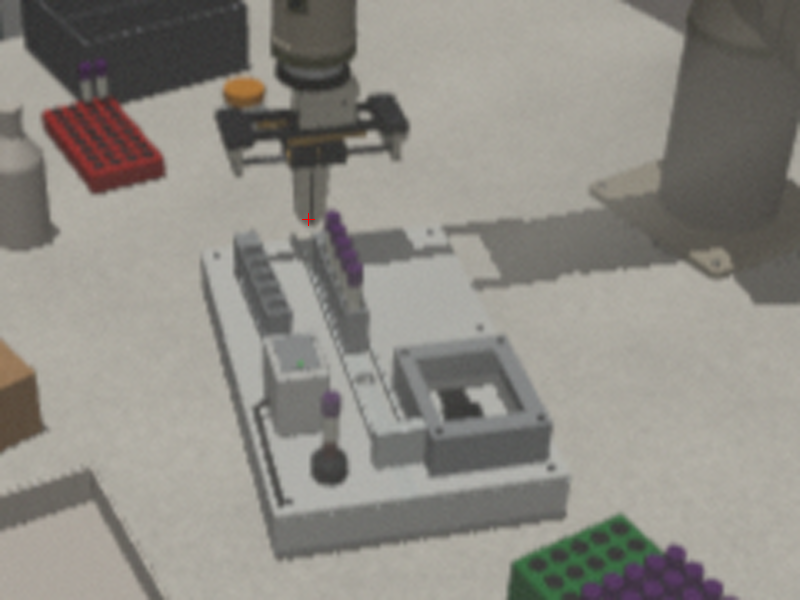

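>>> apply_moves(series=[{"gripper":1,"xyz":[3.3,9.4,0],"turn":[0,0,0]},{"gripper":1,"xyz":[3.3,9.4,0],"turn":[0,0,0]},{"gripper":1,"xyz":[3.3,9.4,0],"turn":[0,0,0]},{"gripper":1,"xyz":[2.6,7.6,0],"turn":[0,0,0]},{"gripper":1,"xyz":[2.6,7.6,0],"turn":[0,0,0]},{"gripper":1,"xyz":[2.6,7.6,0],"turn":[0,0,0]},{"gripper":1,"xyz":[2.6,7.6,0],"turn":[0,0,0]},{"gripper":1,"xyz":[2.6,7.6,0],"turn":[0,0,0]},{"gripper":1,"xyz":[2.6,7.6,0],"turn":[0,0,0]},{"gripper":1,"xyz":[2.6,7.6,0],"turn":[0,0,0]}])

```text
time_s: 12.85
tcp_pos: [527.8, -26.9, 103.5]
tool_rot: [3.096, -0.518, 0.011]
contact_force: [-0.2, -1.6, 0.5]
width: 0.6
```

```bash
python3 snap.py 7
```

```text
12.85 [527.8 -26.9 103.5] mod [  -0.2 -138.2] tilt [ 0.0063 -0.0035 -1.    ] yaw -0.3317 F [-0.2 -1.6  0.5]
```

View pics/scene_7.png

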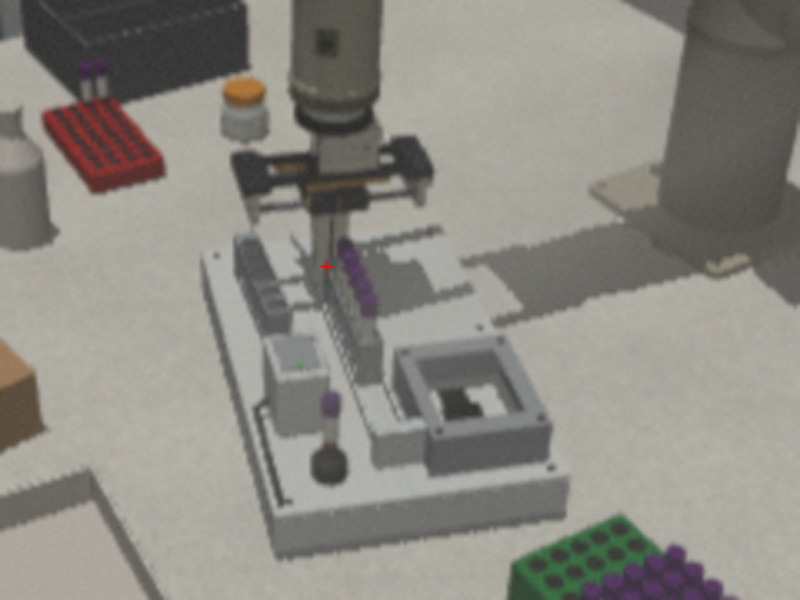

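View pics/top_7.png

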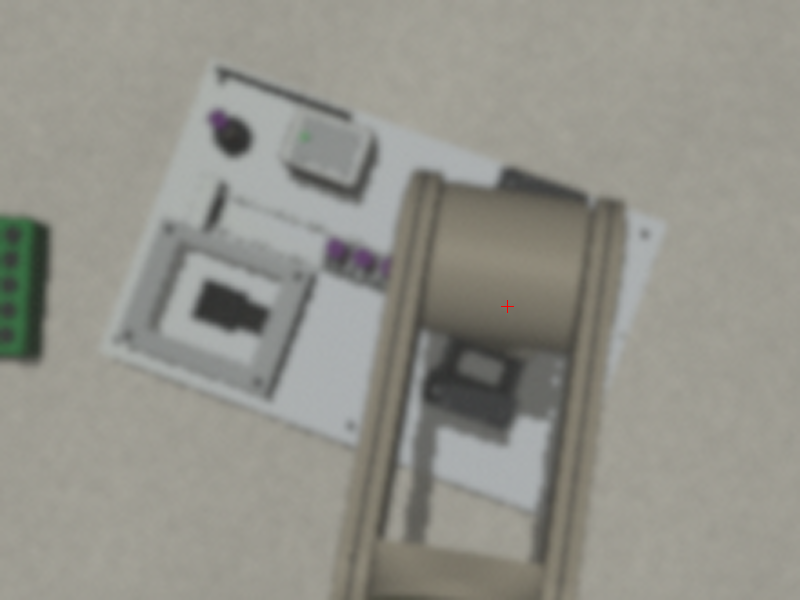

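The rack moves with the fingers and its front has reached the place of the sunken tooth. I'll keep pushing.

>>> apply_moves(series=[{"gripper":1,"xyz":[2.6,7.6,0],"turn":[0,0,0]},{"gripper":1,"xyz":[2.6,7.6,0],"turn":[0,0,0]},{"gripper":1,"xyz":[2.6,7.6,0],"turn":[0,0,0]},{"gripper":1,"xyz":[2.6,7.6,0],"turn":[0,0,0]},{"gripper":1,"xyz":[2.6,7.6,0],"turn":[0,0,0]},{"gripper":1,"xyz":[2.6,7.6,0],"turn":[0,0,0]},{"gripper":1,"xyz":[2.6,7.6,0],"turn":[0,0,0]},{"gripper":1,"xyz":[2.6,7.6,0],"turn":[0,0,0]},{"gripper":1,"xyz":[2.6,7.6,0],"turn":[0,0,0]},{"gripper":1,"xyz":[2.6,7.6,0],"turn":[0,0,0]}])

```text
time_s: 14.2
tcp_pos: [555.4, 54.3, 103.4]
tool_rot: [3.096, -0.518, 0.01]
contact_force: [-0.1, -3.2, 0.2]
width: 0.0
```

```bash
python3 snap.py 8
```

```text
14.2 [555.4  54.3 103.4] mod [ -0.7 -52.5] tilt [ 0.0062 -0.0035 -1.    ] yaw -0.3317 F [-0.1 -3.2  0.2]
```

View pics/scene_8.png

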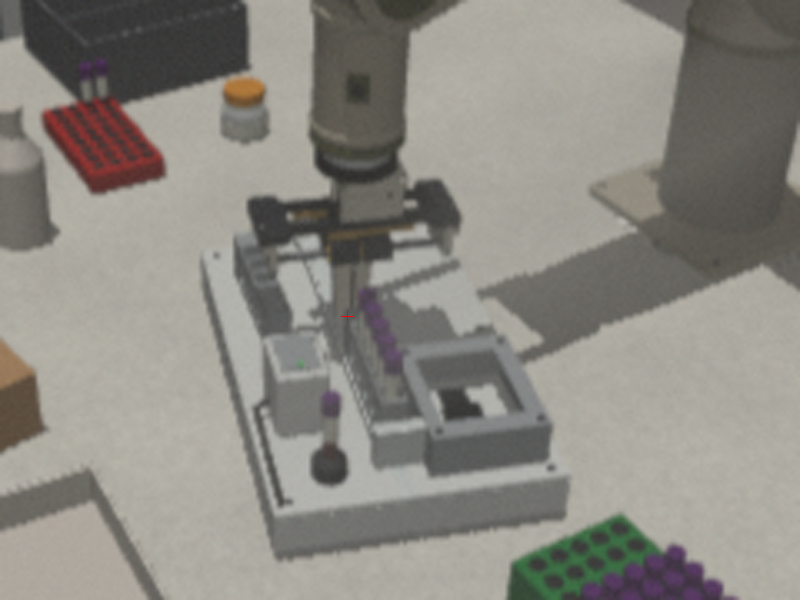

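>>> apply_moves(series=[{"gripper":1,"xyz":[1,2.8,0],"turn":[0,0,0]},{"gripper":1,"xyz":[1,2.8,0],"turn":[0,0,0]},{"gripper":1,"xyz":[1,2.8,0],"turn":[0,0,0]},{"gripper":1,"xyz":[0.7,2,0],"turn":[0,0,0]},{"gripper":1,"xyz":[0.7,2,0],"turn":[0,0,0]},{"gripper":1,"xyz":[0.7,2,0],"turn":[0,0,0]},{"gripper":1,"xyz":[0.7,2,0],"turn":[0,0,0]},{"gripper":1,"xyz":[0.7,2,0],"turn":[0,0,0]},{"gripper":1,"xyz":[0.7,2,0],"turn":[0,0,0]},{"gripper":1,"xyz":[0.7,2,0],"turn":[0,0,0]}])

```text
time_s: 15.55
tcp_pos: [559.8, 66.8, 103.4]
tool_rot: [3.076, -0.519, -0.001]
contact_force: [-4.8, -11.7, 5.8]
width: 0.3
```

```bash
python3 snap.py 9
```

```text
15.55 [559.8  66.8 103.4] mod [ -0.8 -39.3] tilt [-0.0045 -0.0214 -0.9998] yaw -0.3344 F [ -4.8 -11.7   5.8]
```

View pics/scene_9.png

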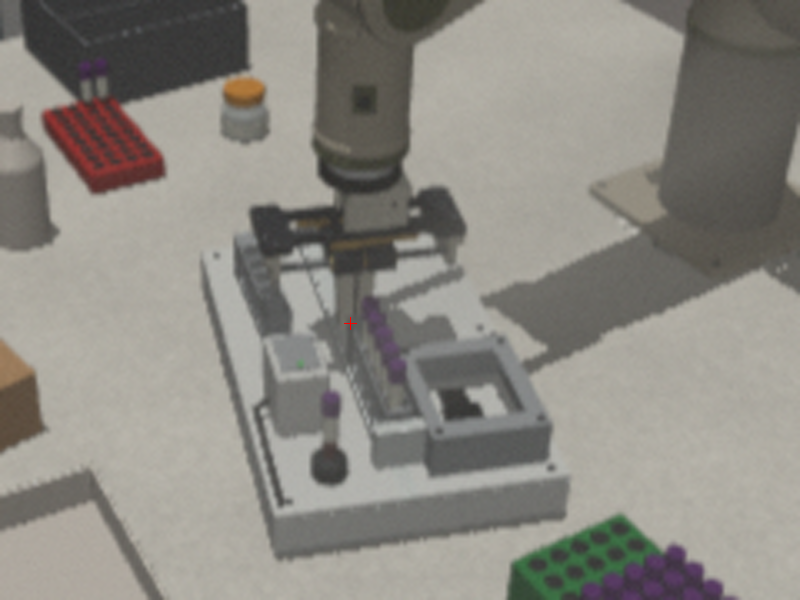

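The force rose to about 13 N at module y of -39, as expected for the end stop. I'll back straight off, then rise.

>>> apply_moves(series=[{"gripper":1,"xyz":[-0.7,-2,0],"turn":[0,0,0]},{"gripper":1,"xyz":[-1.3,-3.8,0],"turn":[0,0,0]},{"gripper":1,"xyz":[-3.3,-9.4,0],"turn":[0,0,0]},{"gripper":1,"xyz":[-5,-14,0],"turn":[0,0,0]},{"gripper":1,"xyz":[-5,-14,0],"turn":[0,0,0]},{"gripper":1,"xyz":[0,0,15],"turn":[0,0,0]},{"gripper":1,"xyz":[0,0,30],"turn":[0,0,0]},{"gripper":1,"xyz":[-10,-20,40],"turn":[0,0,0]},{"gripper":1,"xyz":[-20,-40,20],"turn":[0,0,0]},{"gripper":1,"xyz":[-20,-40,0],"turn":[0,0,0]}])

```text
time_s: 16.9
tcp_pos: [493.1, -79.5, 216.6]
tool_rot: [3.079, -0.515, 0.006]
contact_force: [0.3, -0.3, -0.5]
width: 0.6
```

>>> apply_moves(series=[{"gripper":1,"xyz":[-20,-40,0],"turn":[0,0,0]},{"gripper":1,"xyz":[-20,-40,0],"turn":[0,0,0]},{"gripper":1,"xyz":[-10,-40,0],"turn":[0,0,0]},{"gripper":1,"xyz":[-10,-40,0],"turn":[0,0,0]},{"gripper":1,"xyz":[0,0,0],"turn":[0,0,0]},{"gripper":1,"xyz":[0,0,0],"turn":[0,0,0]},{"gripper":1,"xyz":[0,0,0],"turn":[0,0,0]},{"gripper":1,"xyz":[0,0,0],"turn":[0,0,0]},{"gripper":1,"xyz":[0,0,0],"turn":[0,0,0]},{"gripper":1,"xyz":[0,0,0],"turn":[0,0,0]}])

```text
time_s: 18.15
tcp_pos: [432.8, -244.1, 226.7]
tool_rot: [3.076, -0.515, 0.026]
contact_force: [-0.4, -0.1, -0.5]
width: 0.9
```

```bash
python3 snap.py 10
```

```text
18.15 [ 432.8 -244.1  226.7] mod [ -18.5 -374.7] tilt [ 0.0126 -0.025  -0.9996] yaw -0.3314 F [-0.4 -0.1 -0.5]
```

View pics/scene_10.png

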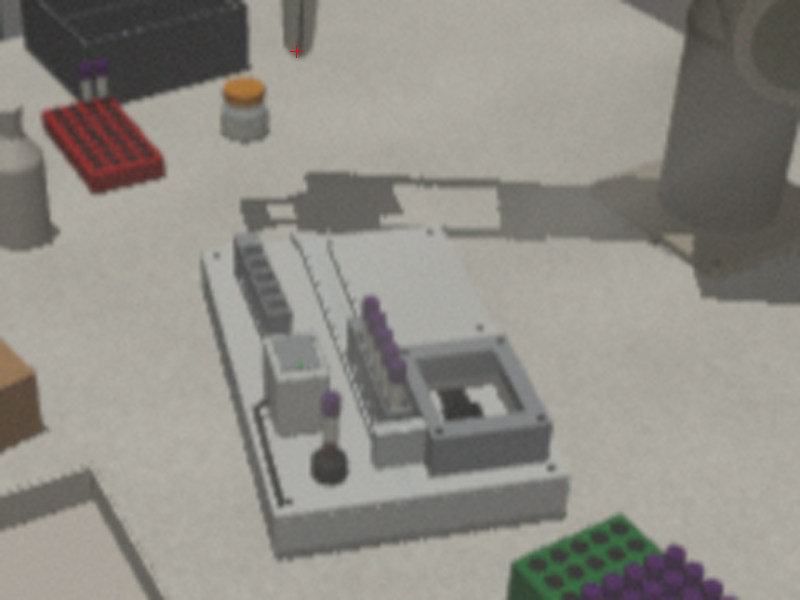

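View pics/top_10.png

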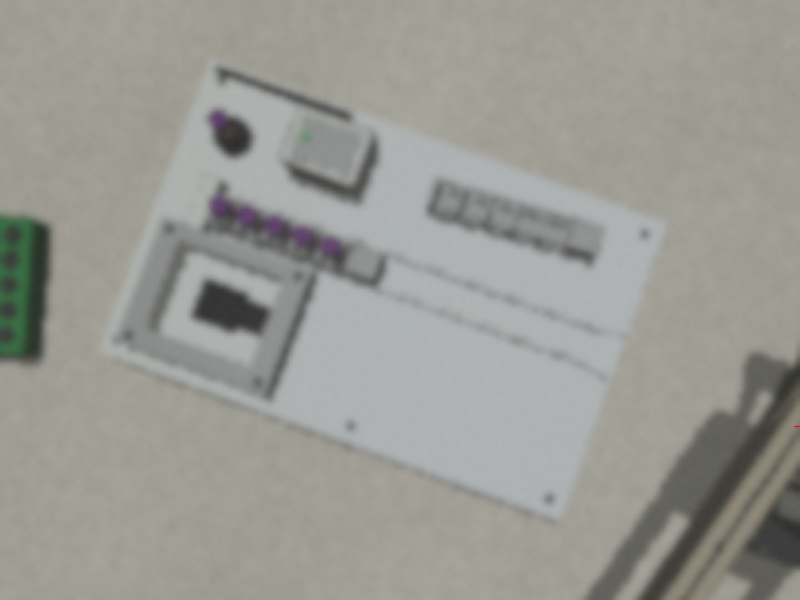

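Run:
```python
from h import *
T=pickle.load(open("top_10.pkl","rb"));S=pickle.load(open("scene_10.pkl","rb"));S9=pickle.load(open("scene_9.pkl","rb"))
b=np.array([570.8,108.4,-.3427]);a=np.array([566.9,103.4,-.329])
f=800/240
U=lambda uv,z:w2m(b,unproj(S,np.array(uv)/f+(240,120)-.5,z)).round(1)
V=lambda uv,z:w2m(a,unproj(T,np.array(uv)/(800/220)+(180,120)-.5,z)).round(1)
print("caps scene",U((397,371),148),U((371,303),148)," top caps",V((218,206),148),V((333,247),148),"rear",V((381,272),105), "earlier top caps",V((397,268),148),V((509,310),148))
# sub-pixel shift of rack patch 9->10
g=[cv2.cvtColor(p["pixels"],cv2.COLOR_RGB2GRAY).astype(np.float32)[208:246,350:366] for p in(S9,S)]
print(cv2.phaseCorrelate(g[0],g[1],cv2.createHanningWindow((16,38),cv2.CV_32F)))
i=S["pixels"][200:262,335:415,::-1];cv2.imwrite("pics/s10z.png",cv2.resize(i,None,fx=9,fy=9,interpolation=cv2.INTER_CUBIC))
```

```text
caps scene [  1.6 111.1] [-0.4 11.4]  top caps [ -0.4 103.6] [-0.6  7.5] rear [ -3.7 -30.6] earlier top caps [  0.6 -45.4] [  -1.1 -139. ]
((-0.03771132862639881, 0.33747748499684604), 0.5898156248033046)
```

View pics/s10z.png

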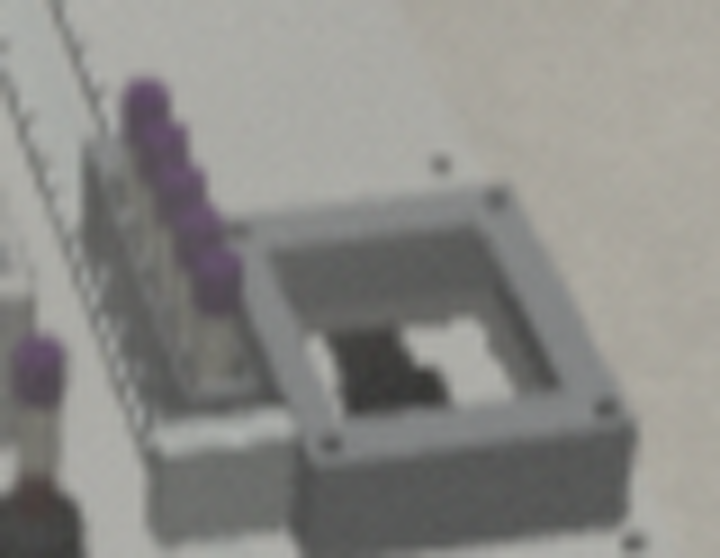

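```bash
python3 -c "
from workcell import bot
print(bot.job_done())"
```

```text
the job is handed in; nothing more can be done
None
```

I pressed the release lever down through the guard window, pushed the rack along the lane to the end stop, moved the arm clear and handed the job in at about 18 s of the 48 s. No verdict was reported.

- **Lever:** I pressed with closed fingertips until they stood at z ≈ 63 mm, against 64 mm for fully down, with about 10 N of reaction. In the pictures afterwards the stop tooth was gone and the pad sat lower, and it stayed that way to the end. I did not measure the joint angle itself.
- **Guard:** I saw no sign of touching the guard. A sideways force of about 5 N appeared while pressing, which I took to be friction on the pad. I could not confirm that separately.
- **Rack:** I pushed low on its rear block at about 65–75 mm/s, slowing near the end, until the force rose to about 13 N. The last top picture puts its rear end at module y ≈ -30.6 mm, against -30 mm when home. It looked upright and did not roll back after I withdrew.
- **Bystanders:** those in the cropped view (the spare rack, single tube, red rack, jar, bottle and part of the tube block) showed no movement by eye.

**Disagreement:** the two cameras gave module positions about 5–9 mm apart. I set the press position from where the fingertips showed in the scene picture, and left several millimetres of clearance. The last scene picture put the rack's caps about 4–8 mm further downstream than the top one did. I therefore relied on the contact force, the arm's own position and the top view of the rack's rear end to judge that it was home.

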